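Shut the marked valve under the sliding cover

ROBOT

A 6-joint arm with a two-finger parallel gripper is mounted at the origin on a cart in front of the work surface, level with it; the furniture and walls round the work are solid. World frame = base frame: x ahead of the robot, y to its left, z up, the work surface at z = 0. Lengths are in m, angles in degrees, forces in N, time in s.
With the tool pointing down it reaches from about 0.4 to 0.825 m from the base axis. Payload 7 kg.
Tool frame: the origin (TCP) lies at the very end of the fingers, on their centre line; the grasp point (between the pads) lies 19 mm behind it (ctrl.tcp_to_grasp is the distance from the TCP to the grasp point, in m); z points along the fingers, x is the direction in which the jaws open and shut, and the axes are right-handed (so a half turn about z gives the same grasp; the last joint's range is limited). The gripper opens to 88 mm and grips with 3 to 60 N. Pads are 19 mm wide; open, the fingers measure 130 mm over their backs; the gripper's body (78 mm by 193 mm) begins 47 mm behind the grasp point.
Start: joints at [-59.868, 20.546, 0.682, 0, -70.136, -16.507], TCP at [0.159, -0.656, 0.227] pointing down, gripper open.
Joint ranges: [-176.03, 176.03], [-82.01, 121.73], [-58.28, 71.71], [-173.87, 95.51], [-174.79, -0.11], [-173.66, 173.66]. Speed limits (degrees/s): [136.94, 136.94, 172.46, 180, 180, 180].

INTERFACE

Orientations are given as [roll, pitch, yaw] about the fixed x, y, z axes, in that order (R = Rz(yaw) Ry(pitch) Rx(roll)).
In Python, from plant import sensors, vision, ticket, ctrl gives the robot as it stands. The module is installed in compiled form; this text tells all that it offers.
- The arm moves only by the tool drive_tool, never from a script. Its argument "moves" is a list of rows, each a list of 6 numbers: the shift along the tool's x, y, z in units of 0.15 m (1.0 is 0.15 m), then the turn, a rotation vector about the tool's x, y, z in units of 60 degrees (1.0 is 60 degrees). In form: [[dx, dy, dz, rx, ry, rz], ...]. A call has 1 to 8 rows; each row is the pose to reach, as a shift and turn from the pose measured when the call began, along the tool's axes at that moment; what a row does not reach only later rows make up. A row lasts 1/10 s, in which the tool goes at most 50 mm and 8.59 degrees, less where a joint would pass 70% of its speed; a pose out of reach is approached as far as the arm can. A call with a number of a shift or a turn outside -1 to 1 is refused whole. A call with a gripper value outside its range is refused whole. "fingers" is the opening, from -1 (shut) to 1 (fully open), set as the call begins (left out, the last holds). The fingers move at their own pace and stop on an object; the grip force is fixed at half the most. Time passes only in rows, so rows that repeat a pose let the fingers close. It gives the time, the measured TCP pose, the force and the opening at its end, in the units of the state.
- sensors.get_obs(): the state, without advancing time (a new reading comes with each control period).
- vision.snapshot(name): name is "scene" or "top" or "wrist"; returns a dict with "pixels" (384x512x3 uint8, red, green, blue), "fx", "fy", "cx", "cy" (pixels), "R" (3x3) and "t" (3): a world point X has camera coordinates R X + t. Camera axes: x right, y down, z forward; pixel columns grow to the right and rows downward; lengths in m; the calibration is good to about 2 mm. A picture is of the moment at which its call begins. There is no depth.
- ticket.close_job(): hands the job in, once; it reports no verdict.
The state is a dict: "clock": time; "joint_pos": joint angles; "qvel": joint speeds; "tau": joint torques, N m; "tool_pos": TCP position; "orientation": TCP orientation; "force": force on the tool from outside, world axes, zero at the start; "moment": the same for the moment, N m; "opening": finger opening in m.
Only numpy, scipy, OpenCV 4.12 (cv2) and the standard library are available. Lean on these libraries where they do the work, as an engineer would, in place of code of your own. Each camera call takes 0.05 s, during which the arm holds its last target.

TASK

The bench torch's grey shut-off box has to be turned off at its marked valve: with the fingertips, push the cover by its black bar all the way back onto the rear of the box, sliding it and never lifting it, so that the valve bay lies open. Then push the red handle with the white band clockwise (seen from above) until it is fully shut, across its pipe, and leave the cover open. Do not move the grey handle, nor the lamp or the things standing round the box.

Things in the scene. Friction and masses are not known exactly. Their poses are not given: they have to be found in the camera images.
- housing: grey shut-off box, fixed to the bench. Origin on the bench under the middle of the valve bay; x points to the rear of the box (away from the robot), y to its left, z up. Outside x -68 to +162, y -120 to +120 mm. Top face 58 mm high; round it stand low guide rims, 9 mm higher at the sides and rear, 6 mm at the front. Behind the bay is a flat closed deck
- bay (a point): centre of the valve bay's mouth, 58 mm above the bench, over the housing's origin. The bay spans housing x -56 to +56, y -106 to +106 mm; floor 11 mm high, brass pipes along x at most 29 mm high. Two valves stand in it, axes at x +5 to +20 and y +47 or -47 mm; which of them is the red one varies
- cover: loose aluminium cover plate, 124 (x) x 223 (y) x 5 mm, about 0.35 kg, between the side rims. Origin at the centre of its underside, axes as the housing's. At the start it hides the bay (origin at housing x +1 to +8 mm); it slides along housing +x over the deck until it meets the rear rim at housing x +94 mm. A push of 1 to 4 N moves it
- cover_bar (a point): middle of the front face of the black upright bar on the cover, 75 mm above the bench, 52 mm in front of the cover's origin. The bar is 8 mm thick along x, 100 mm wide along y, and its top is 87 mm above the bench
- red_pivot (a point): point on the upright turning axis of the marked red (with a white band) valve handle, at mid-height of the handle (40 mm above the bench)
- red_tip (a point): free end of the marked red (with a white band) handle, 46 mm from its turning axis, at mid-height. The handle is a bar 9 mm wide and 16 mm high (32 to 48 mm above the bench)
- red_handle (a joint): angle of the marked red (with a white band) handle: 0 = open, along its pipe, pointing to the front of the box (housing -x); grows clockwise seen from above (the tip swings to the left, housing +y); 1.571 = shut, at its stop, across the pipe, pointing to housing +y. Starts at 0 to 0.35, stays where it is left, takes about 2 N at its tip
- grey_pivot (a point): point on the upright turning axis of the unmarked grey valve handle, at mid-height of the handle (40 mm above the bench)
- grey_tip (a point): free end of the unmarked grey handle, 46 mm from its turning axis, at mid-height. The handle is a bar 9 mm wide and 16 mm high (32 to 48 mm above the bench)
- grey_handle (a joint): angle of the unmarked grey handle: 0 = open, along its pipe, pointing to the front of the box (housing -x); grows clockwise seen from above (the tip swings to the left, housing +y); 1.571 = shut, at its stop, across the pipe, pointing to housing +y. Starts at 0 to 0.35, stays where it is left, takes about 2 N at its tip
- lamp_end_l (a point): middle of the lower edge of the left end of the bench lamp's head, an obstacle: a black box 350 mm long, 78 mm wide and 81 mm high hanging level, underside 207 mm above the bench. From here it runs to the robot's right (-y), swung 0.17 to 0.24 rad away from the robot; arms up to 430 mm high lead from its right half to the back right
- wax_block: green wax block, 42x55x24 mm, right of the box; origin at the centre of its underside; not part of the job
- loupe: black folding loupe, 32x38x19 mm, right of the box; origin at the centre of its underside; not part of the job
- spirit_lamp: pale spirit lamp, 66 mm wide, 69 mm high, at the right; origin at the centre of its underside; not part of the job
- graver: graver with a blue bulb handle, 126 mm long, lying on the bench at the right; origin at the centre of its underside; not part of the job
- tape_roll: roll of tan tape, 73 mm wide, 18 mm high, at the right; origin at the centre of its underside; not part of the job
- wax_rose: dark teal carved wax rose disc, 53 mm wide, 12 mm high, at the right; origin at the centre of its underside; not part of the job

How it is judged:
By the outcome, as a careful person would: the job done as asked, in the order asked, and still so for the second after the job is handed in, with the robot touching nothing.
It also fails if it takes over 48 s, if anything falls off the work surface, if the arm or the gripper's body presses on something with over 40 N, if the wrist force passes 120 N, or if a joint passes its speed limit or range.

## Working session

There is one attempt and no reset: what is moved stays moved. The work goes in short steps, Python scripts to look and compute and a tool call to move; the robot and the scene stay as the last step left them, time stands still between calls to the robot, and variables do not carry over. Pictures are saved under pics/ and viewed, and the job is handed in when it is done.

Besides the shell and the picture viewer there is one more tool, called by a JSON object that holds its "api" and its "payload". drive_tool: Moves the arm, as the interface text tells. Shifts and turns lie within -1 to 1; 1 stands for 0.15 m of shift or 60 degrees of turn. Its arguments: {"type":"object","properties":{"moves":{"type":"array"},"fingers":{"type":"number"}},"required":["moves"]}

```bash
mkdir -p pics; cat > h.py <<'E'
import numpy as np, cv2
from plant import sensors, vision, ticket, ctrl
def snap(n,f):
    s=vision.snapshot(n); cv2.imwrite('pics/'+f,cv2.cvtColor(s['pixels'],cv2.COLOR_RGB2BGR)); 
    np.savez('pics/'+f[:-4]+'.npz',**{k:np.array(v) for k,v in s.items()}); return s
def load(f): return dict(np.load('pics/'+f+'.npz'))
def ray(s,u,v,z):
    R=np.array(s['R']);t=np.array(s['t']);d=R.T@np.array([(u-s['cx'])/s['fx'],(v-s['cy'])/s['fy'],1]);c=-R.T@t
    return c+d*(z-c[2])/d[2]
def proj(s,X):
    p=np.array(s['R'])@np.array(X)+np.array(s['t']);return np.array([s['fx']*p[0]/p[2]+s['cx'],s['fy']*p[1]/p[2]+s['cy']])
E
python3 - <<'E'
from h import *
print(sensors.get_obs())
for n in ['scene','top','wrist']:
    s=snap(n,n+'0.png'); print(n,-np.array(s['R']).T@np.array(s['t']),s['fx'])
E
```

```text
{'clock': 0.0, 'joint_pos': array([-5.98680709e+01,  2.05897744e+01,  6.32788149e-01, -2.12688172e-02,
       -7.01367046e+01, -1.65065428e+01]), 'qvel': array([ 0.08415958, -0.05280898, -0.03934515,  0.00663439, -0.08643336,
       -0.01693028]), 'tau': array([ 7.48235880e-05, -5.82715237e+01,  2.93063557e+01,  6.99765980e+00,
        6.99490993e-03, -1.30438784e-04]), 'tool_pos': array([ 0.15886313, -0.6555159 ,  0.22563035]), 'orientation': array([-1.79992547e+02, -9.55109624e-02,  1.03618137e+02]), 'force': array([-0.08030148,  0.00246978,  1.07471196]), 'moment': array([ 0.0330287 , -0.03108741,  0.03797407]), 'opening': 0.08764619516043315}
scene [0.83781942 0.58340402 0.68809702] 381.6964369286923
top [ 0.37636818 -0.11477914  1.08416094] 424.45587183652685
wrist [ 0.08196149 -0.67445311  0.38264834] 342.6044313721969
```

View pics/scene0.png

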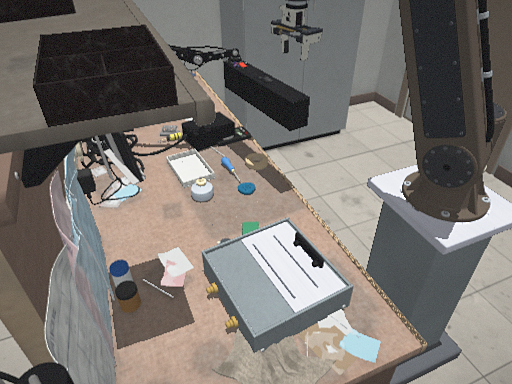

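View pics/top0.png

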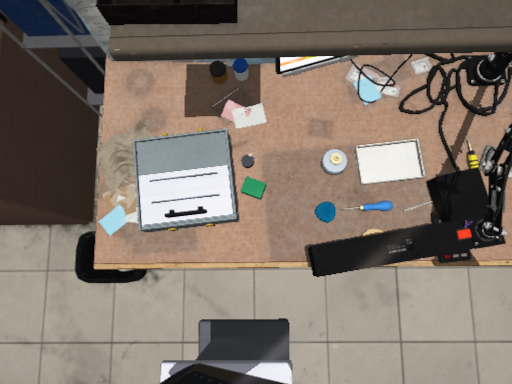

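View pics/wrist0.png

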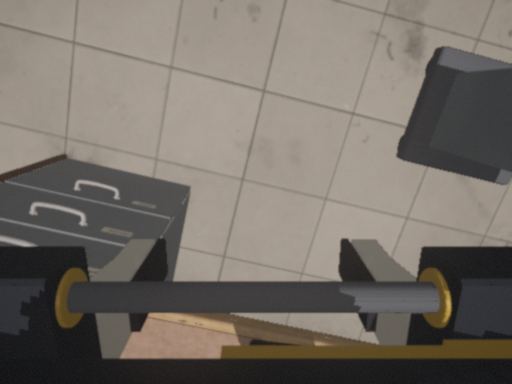

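The top view shows the box at about (135–237, 130–232), with the bar at (185,212). The lamp head runs from (312,260) to (500,232). The arm starts beyond the lamp, on its right. Next I'll measure the box.

```bash
python3 - <<'E'
from h import *
s=load('top0'); im=cv2.cvtColor(s['pixels'],cv2.COLOR_RGB2BGR)
c=im[115:245,120:290]; cv2.imwrite('pics/topcrop.png',cv2.resize(c,None,fx=4.5,fy=4.5,interpolation=cv2.INTER_CUBIC))
s=load('scene0'); im=cv2.cvtColor(s['pixels'],cv2.COLOR_RGB2BGR)
c=im[205:355,195:365]; cv2.imwrite('pics/scrop.png',cv2.resize(c,None,fx=4,fy=4,interpolation=cv2.INTER_CUBIC))
E
```

```text
(no output)
```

View pics/topcrop.png

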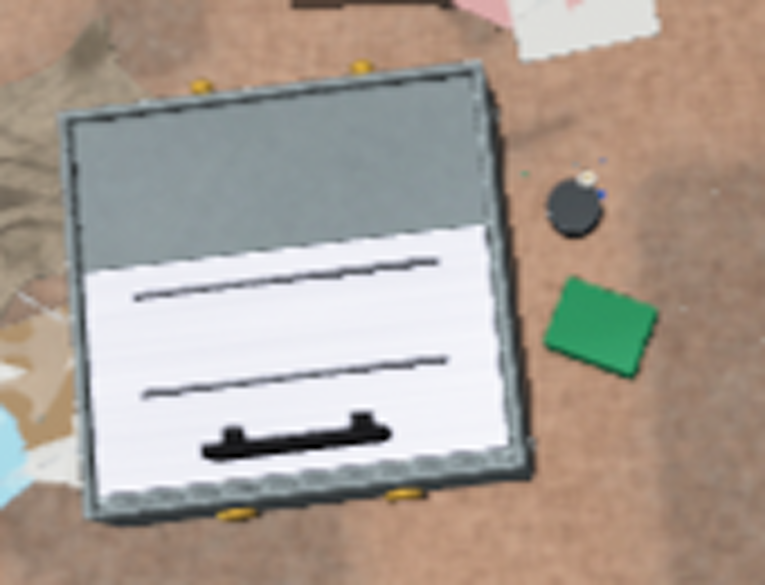

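View pics/scrop.png

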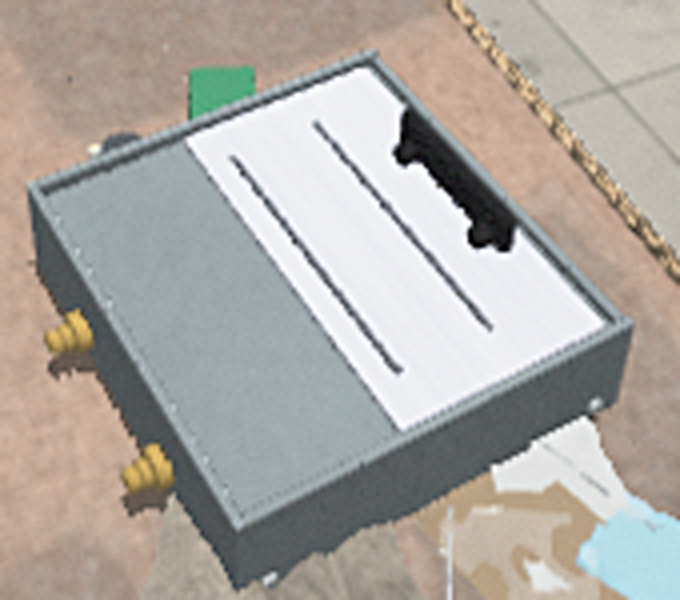

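```bash
python3 - <<'E'
from h import *
s=load('top0')
P=lambda u,v,z: ray(s,120+u/4.5-.4,115+v/4.5-.4,z)
rl=P(60,115,.067);rr=P(481,65,.067);fr=P(531,460,.065);fl=P(93,514,.065)
for n,p in dict(rl=rl,rr=rr,fr=fr,fl=fl).items(): print(n,p.round(4))
print(np.linalg.norm(rl-rr),np.linalg.norm(rr-fr),np.linalg.norm(fl-fr),np.linalg.norm(fl-rl))
src=np.array([[162,120],[162,-120],[-68,-120],[-68,120]])/1e3
dst=np.array([rl,rr,fr,fl])[:,:2]
# rigid fit
a=src-src.mean(0);b=dst-dst.mean(0);th=np.arctan2((a[:,0]*b[:,1]-a[:,1]*b[:,0]).sum(),(a*b).sum())
R=np.array([[np.cos(th),-np.sin(th)],[np.sin(th),np.cos(th)]]);o=dst.mean(0)-R@src.mean(0)
print('yaw',np.degrees(th),'o',o,'res',((src@R.T+o-dst)*1e3).round(1))
np.savez('house.npz',R=R,o=o)
H=lambda p:(R.T@(p[:2]-o)*1e3).round(1)
for u,v,z in [(85,271,.063),(487,225,.063),(203,460,.087),(391,440,.087),(203,447,.087),(390,425,.087)]: p=P(u,v,z);print(p.round(3),H(p))
# lamp corners bottom edge
for u,v in [(307,248),(313,275),(350,272)]: print('lamp',ray(s,u,v,.288).round(3))
for x,y,z in [(.159,-.656,.227)]: print(proj(s,(x,y,z)))
E
```

```text
rl [0.692 0.228 0.067]
rr [ 0.7163 -0.0079  0.067 ]
fr [ 0.495  -0.0354  0.065 ]
fl [0.4688 0.2011 0.065 ]
0.23723589267606437 0.222982237398136 0.2379894398017716 0.22476882854649444
yaw 6.515187315244267 o [0.54632563 0.09110699] res [[ 1.7  0.7]
 [ 4.6 -1.8]
 [-2.6 -0.4]
 [-3.7  1.5]]
[0.603 0.212 0.063] [ 70.3 113.2]
[ 0.626 -0.011  0.063] [  67.1 -110.6]
[0.495 0.137 0.087] [-46.1  51.1]
[0.504 0.037 0.087] [-48.2 -49.1]
[0.502 0.137 0.087] [-39.2  50.5]
[0.512 0.038 0.087] [-40.2 -49.3]
lamp [ 0.409 -0.182  0.288]
lamp [ 0.36  -0.191  0.288]
lamp [ 0.365 -0.259  0.288]
[565.2592593  382.95067289]
```

The box is at (0.546, 0.091) with a yaw of 6.5°, and the bar front is at housing x ≈ -48. The lamp's left end is at (0.385, -0.187). I'll go up, over the lamp and then to the box, closing the fingers on the way.

{"api": "drive_tool", "payload": {"moves": [[0,0,-1,0,0,0],[0,0,-1,0,0,0],[0,0,-1,0,0,0],[0,0,-1,0,0,0]], "fingers": -1}}

```text
clock: 0.55
tool_pos: [0.1589, -0.658, 0.3844]
orientation: [180.0, 0.6, 103.6]
force: [0.6, -0.6, 0.8]
opening: 0.061
```

{"api": "drive_tool", "payload": {"moves": [[0,0,-0.8,0,0,0],[0,0,-0.8,0,0,0],[0,0,-0.8,0,0,0],[0,0,-0.8,0,0,0]]}}

```text
clock: 0.95
tool_pos: [0.1583, -0.6575, 0.5095]
orientation: [179.9, 1.1, 103.6]
force: [-0.9, 0.1, 0.1]
opening: 0.0294
```

```bash
cat >> h.py <<'E'
from scipy.spatial.transform import Rotation as Ro
def to(p,yaw,tilt=None):
    """units to reach world p with tool down at yaw, from now"""
    o=sensors.get_obs(); R0=Ro.from_euler('xyz',o['orientation'],degrees=True)
    R1=Ro.from_euler('xyz',[180,0,yaw],degrees=True)
    d=R0.inv().apply(np.array(p)-o['tool_pos'])/.15; r=(R0.inv()*R1).as_rotvec(degrees=True)/60
    print(np.r_[d,r].round(3)); return d,r
def hw(x,y,z):
    h=np.load('house.npz'); q=h['R']@np.array([x,y])/1e3+h['o']; return np.r_[q,z]
def hinv(p):
    h=np.load('house.npz'); return (h['R'].T@(np.array(p)[:2]-h['o'])*1e3).round(1)
E
python3 - <<'E'
from h import *
for y,x in [(-.52,.24),(-.38,.32),(-.25,.4),(-.1,.44)]: to([x,y,.5],96.5)
print(hw(-75,0,.1),hw(-48,0,.07))
E
```

```text
[0.764 0.745 0.05  0.002 0.017 0.118]
[1.546 1.483 0.037 0.002 0.017 0.118]
[2.263e+00 2.205e+00 2.400e-02 2.000e-03 1.700e-02 1.180e-01]
[3.172e+00 2.699e+00 8.000e-03 2.000e-03 1.700e-02 1.180e-01]
[0.47181  0.082597 0.1     ] [0.49863563 0.08566059 0.07      ]
```

{"api": "drive_tool", "payload": {"moves": [[0.95,0.9,0.02,0,0,0.12],[0.95,0.9,0.02,0,0,0.12],[0.95,0.9,0.02,0,0,0.12],[0.95,0.9,0.02,0,0,0.12],[0.95,0.9,0.02,0,0,0.12]]}}

```text
clock: 1.45
tool_pos: [0.2577, -0.4836, 0.5051]
orientation: [179.7, 1.1, 96.6]
force: [-0.6, 1.5, 0.7]
opening: 0.0001
```

```bash
python3 - <<'E'
from h import *
to([.44,-.1,.5],96.5);to(hw(-85,0,.3),96.5)
E
```

```text
[ 2.400e+00  1.503e+00 -4.000e-03  5.000e-03  1.800e-02  2.000e-03]
[3.610e+00 1.780e+00 1.308e+00 5.000e-03 1.800e-02 2.000e-03]
```

{"api": "drive_tool", "payload": {"moves": [[1,0.5,0,0,0.02,0],[1,0.5,0,0,0.02,0],[1,0.5,0,0,0.02,0],[1,0.5,0,0,0.02,0],[1,0.5,0,0,0.02,0]]}}

```text
clock: 1.95
tool_pos: [0.3153, -0.3239, 0.5028]
orientation: [179.6, -0.1, 96.8]
force: [-0.0, 0.0, -0.2]
opening: 0.0003
```

{"api": "drive_tool", "payload": {"moves": [[1,0.5,0,0,0.02,0],[1,0.5,0,0,0.02,0],[1,0.5,0,0,0.02,0],[1,0.5,0,0,0.02,0],[1,0.5,0,0,0.02,0]]}}

```text
clock: 2.45
tool_pos: [0.3726, -0.1646, 0.503]
orientation: [179.6, -1.3, 97.0]
force: [0.9, -0.9, 0.4]
opening: 0.0005
```

{"api": "drive_tool", "payload": {"moves": [[1,0.5,0,0,0,0],[1,0.5,0,0,0,0],[1,0.5,0,0,0,0],[1,0.5,0,0,0,0],[1,0.5,0,0,0,0]]}}

```text
clock: 2.95
tool_pos: [0.4298, -0.0053, 0.5056]
orientation: [179.8, -1.3, 97.1]
force: [-0.2, -0.0, -0.5]
opening: 0.0
```

```bash
python3 - <<'E'
from h import *
to(hw(-80,0,.25),96.5)
E
```

```text
[ 0.509  0.311  1.717  0.003 -0.021  0.011]
```

{"api": "drive_tool", "payload": {"moves": [[0.51,0.31,0.8,0,-0.02,0.01],[0.51,0.31,0.8,0,-0.02,0.01],[0.51,0.31,0.8,0,-0.02,0.01],[0.51,0.31,0.8,0,-0.02,0.01],[0.51,0.31,0.8,0,-0.02,0.01]]}}

```text
clock: 3.45
tool_pos: [0.4668, 0.0778, 0.3865]
orientation: [179.9, 0.0, 96.5]
force: [0.5, -0.3, 0.8]
opening: 0.0
```

{"api": "drive_tool", "payload": {"moves": [[0,0,0.9,0,0,0],[0,0,0.9,0,0,0],[0,0,0.9,0,0,0],[0,0,0.9,0,0,0]]}}

```text
clock: 3.85
tool_pos: [0.465, 0.0754, 0.2487]
orientation: [-179.7, 0.1, 96.4]
force: [0.9, -0.3, 0.8]
opening: 0.0005
```

```bash
python3 - <<'E'
from h import *
to(hw(-80,0,.069),96.5)
for n in ['top','wrist','scene']: snap(n,n+'1.png')
a=[cv2.imread(f'pics/{n}1.png') for n in ['top','wrist','scene']]
cv2.imwrite('pics/c1.png',np.hstack([cv2.resize(a[0][90:260,100:300],(400,340)),cv2.resize(a[2][200:370,190:390],(400,340))]))
E
```

```text
[ 0.045  0.022  1.198 -0.004  0.002 -0.002]
```

View pics/c1.png

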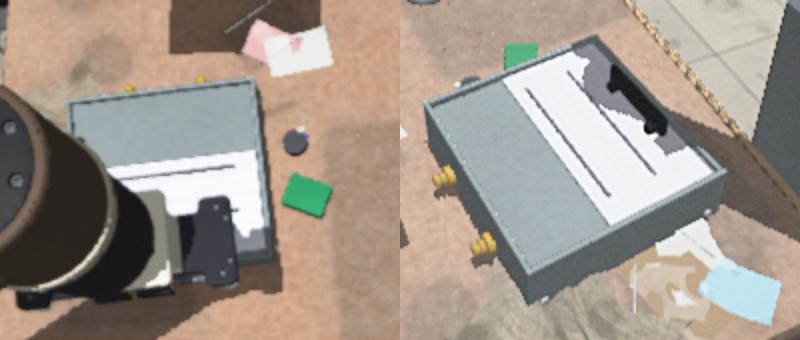

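View pics/wrist1.png

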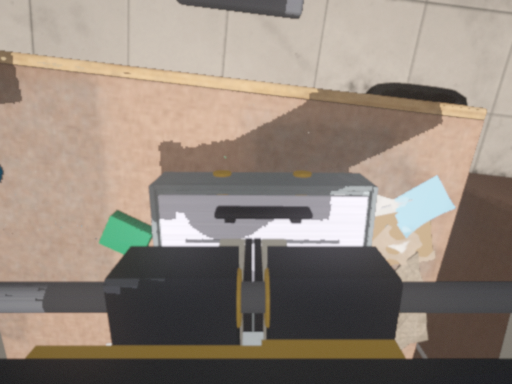

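```bash
python3 - <<'E'
from h import *
s=load('wrist1'); im=cv2.cvtColor(s['pixels'],cv2.COLOR_RGB2BGR)
print(proj(s,[.465,.0754,.2487]), proj(s,hw(-48,0,.087)),proj(s,hw(-68,120,.065)),proj(s,hw(-68,-120,.065)))
cv2.imwrite('pics/w1c.png',cv2.resize(im[160:260,140:390],(800,320),interpolation=cv2.INTER_CUBIC))
E
```

```text
[251.80682359 249.56323567] [259.0592055  209.71816665] [374.51143603 184.41628738] [143.28741072 184.66861648]
```

View pics/w1c.png

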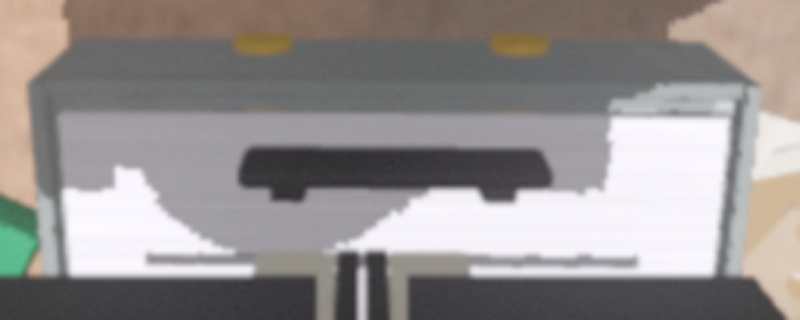

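{"api": "drive_tool", "payload": {"moves": [[0.06,-0.05,0.6,0,0,0],[0.06,-0.05,0.9,0,0,0],[0.06,-0.05,0.9,0,0,0],[0.06,-0.05,0.9,0,0,0]]}}

```text
clock: 4.4
tool_pos: [0.4601, 0.0851, 0.1183]
orientation: [179.9, 0.1, 96.5]
force: [0.7, -1.4, 0.3]
opening: 0.0005
```

```bash
python3 - <<'E'
from h import *
to(hw(-80,3,.070),96.5);to(hw(-60,3,.070),96.5);to(hw(-20,3,.070),96.5);print(hinv(sensors.get_obs()['tool_pos']))
E
```

```text
[-0.005  0.042  0.322  0.002  0.001 -0.   ]
[-0.005  0.175  0.322  0.002  0.001 -0.   ]
[-0.005  0.442  0.323  0.002  0.001 -0.   ]
[-86.3   3.8]
```

{"api": "drive_tool", "payload": {"moves": [[0,0,0.25,0,0,0],[0,0,0.32,0,0,0],[0,0,0.32,0,0,0],[0,0.1,0.32,0,0,0],[0,0.15,0.32,0,0,0],[0,0.15,0.32,0,0,0]]}}

```text
clock: 5.0
tool_pos: [0.4846, 0.0884, 0.0722]
orientation: [179.7, 0.0, 96.5]
force: [0.2, 1.0, -0.3]
opening: 0.0006
```

{"api": "drive_tool", "payload": {"moves": [[0,0.03,0,0,0,0],[0,0.06,0,0,0,0],[0,0.09,0,0,0,0],[0,0.12,0,0,0,0]]}}

```text
clock: 5.4
tool_pos: [0.5023, 0.0902, 0.0723]
orientation: [179.8, 0.0, 96.5]
force: [-3.6, -0.3, 3.1]
opening: 0.0004
```

```bash
python3 - <<'E'
from h import *
to(hw(-60,3,.070),96.5);print(hinv(sensors.get_obs()['tool_pos']))
a=[snap(n,n+'2.png') and cv2.imread(f'pics/{n}2.png') for n in ['wrist','scene']]
cv2.imwrite('pics/c2.png',np.hstack([cv2.resize(a[0],(480,360)),cv2.resize(a[1][200:370,190:340],(318,360))]))
E
```

```text
[-0.007 -0.108  0.015  0.004  0.001 -0.001]
[-43.8   4.1]
```

View pics/c2.png

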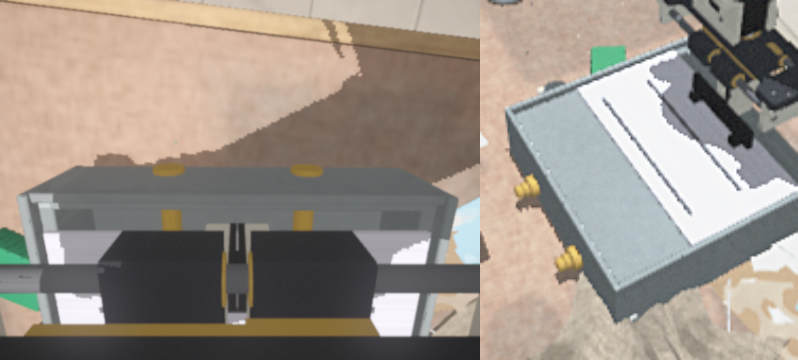

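The cover is sliding: its front edge has come off the front rim at a force of 3.6 N. I'll keep pushing.

{"api": "drive_tool", "payload": {"moves": [[0,0.06,0,0,0,0],[0,0.12,0,0,0,0],[0,0.18,0,0,0,0],[0,0.24,0,0,0,0],[0,0.3,0,0,0,0],[0,0.35,0,0,0,0],[0,0.38,0,0,0,0]]}}

```text
clock: 6.2
tool_pos: [0.5606, 0.097, 0.0724]
orientation: [179.7, 0.0, 96.5]
force: [-1.9, -0.0, 0.5]
opening: 0.0004
```

```bash
python3 - <<'E'
from h import *
to(hw(28,3,.071),96.5);print(hinv(sensors.get_obs()['tool_pos']))
E
```

```text
[-0.008  0.087  0.01   0.005  0.    -0.001]
[14.9  4.3]
```

{"api": "drive_tool", "payload": {"moves": [[0,0.03,0,0,0,0],[0,0.06,0,0,0,0],[0,0.08,0,0,0,0],[0,0.1,0,0,0,0]]}}

```text
clock: 6.6
tool_pos: [0.5757, 0.0987, 0.0724]
orientation: [179.7, 0.0, 96.5]
force: [-1.3, -0.5, -0.7]
opening: 0.0002
```

{"api": "drive_tool", "payload": {"moves": [[0,0.02,0,0,0,0],[0,0.03,0,0,0,0]]}}

```text
clock: 6.8
tool_pos: [0.578, 0.0989, 0.0722]
orientation: [180.0, 0.0, 96.4]
force: [-14.8, 3.4, 10.2]
opening: 0.0005
```

```bash
python3 - <<'E'
from h import *
to(hw(28,3,.071),96.5);print(hinv(sensors.get_obs()['tool_pos']))
a=[snap(n,n+'3.png') and cv2.imread(f'pics/{n}3.png') for n in ['wrist','scene']]
cv2.imwrite('pics/c3.png',np.hstack([cv2.resize(a[0],(480,360)),cv2.resize(a[1][200:370,190:340],(318,360))]))
E
```

```text
[-0.008 -0.029  0.008  0.001  0.001 -0.001]
[32.3  4.2]
```

View pics/c3.png

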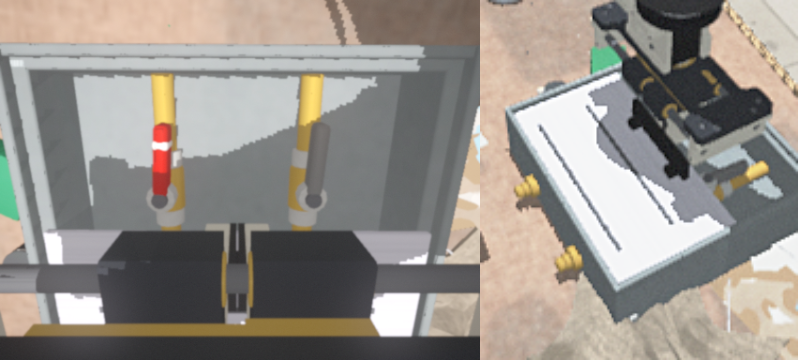

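```bash
python3 - <<'E'
from h import *
s=load('wrist3'); k=512/480
for n,u,v in [('redtip',161,125),('redpiv',159,201),('greytip',321,123),('greypiv',313,201)]:
    p=ray(s,u*k,v*k,.048); print(n,p.round(4),hinv(p))
hsv=cv2.cvtColor(s['pixels'],cv2.COLOR_RGB2HSV)
m=((hsv[...,0]<8)|(hsv[...,0]>172))&(hsv[...,1]>150)&(hsv[...,2]>90)
ys,xs=np.nonzero(m);print(xs.min(),xs.max(),ys.min(),ys.max(),len(xs))
im=cv2.cvtColor(s['pixels'],cv2.COLOR_RGB2BGR)
cv2.imwrite('pics/w3c.png',cv2.resize(im[60:250,90:390],(780,494),interpolation=cv2.INTER_CUBIC))
E
```

```text
redtip [0.5246 0.0503 0.048 ] [-26.2 -38.1]
redpiv [0.5699 0.051  0.048 ] [ 18.8 -42.5]
greytip [0.5135 0.1388 0.048 ] [-27.2  51.1]
greypiv [0.5595 0.1427 0.048 ] [19.  49.7]
163 182 132 207 1108
```

View pics/w3c.png

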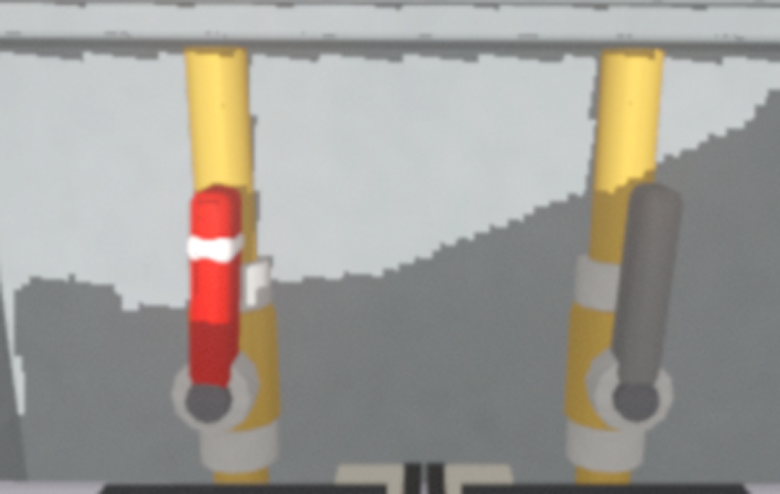

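{"api": "drive_tool", "payload": {"moves": [[0,-0.1,0,0,0,0],[0,-0.2,0,0,0,0],[0,-0.25,-0.4,0,0,0],[0,-0.25,-0.9,0,0,0],[0,-0.25,-0.9,0,0,0]]}}

```text
clock: 7.4
tool_pos: [0.5417, 0.0952, 0.2111]
orientation: [179.7, -0.0, 96.5]
force: [1.3, 0.4, -0.1]
opening: 0.0007
```

```bash
python3 - <<'E'
from h import *
h=np.load('house.npz'); R,o=h['R'],h['o']; np.savez('house.npz',R=R,o=o+R@np.array([0,.0036]))
s=snap('wrist','wrist4.png'); 
im=cv2.imread('pics/wrist4.png'); 
for x,y,z in [(19,-46,.048),(-26,-41.7,.048),(-22,-73,.04),(-56,-106,.058),(-56,106,.058),(32,-106,.063)]:
    u,v=proj(s,hw(x,y,z)); cv2.circle(im,(int(u),int(v)),3,(255,0,255),1)
cv2.imwrite('pics/w4.png',cv2.resize(im,(768,576)))
snap('scene','scene4.png'); snap('top','top4.png')
print(hinv(sensors.get_obs()['tool_pos'])); to(hw(-22,-73,.12),96.5); to(hw(-22,-73,.036),96.5)
E
```

```text
[-3.3  1.4]
[-0.497 -0.129  0.603  0.008 -0.002 -0.001]
[-4.980e-01 -1.340e-01  1.163e+00  8.000e-03 -2.000e-03 -1.000e-03]
```

View pics/w4.png

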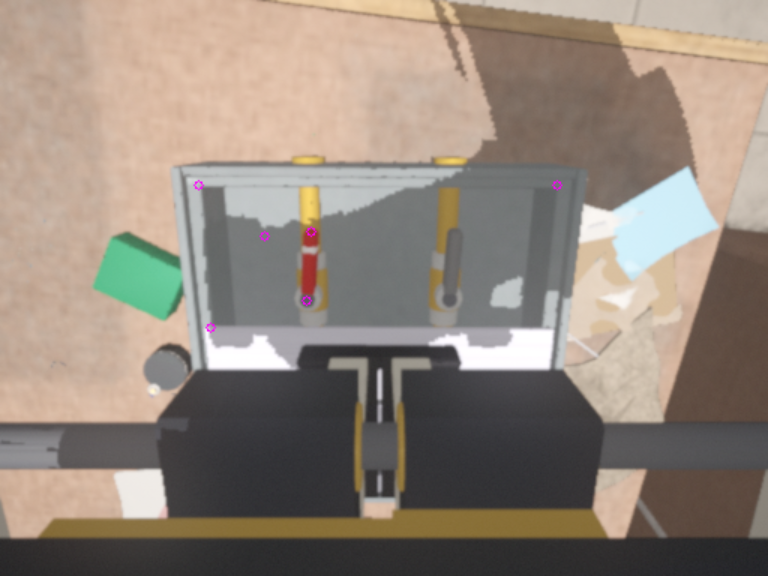

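View pics/scene4.png

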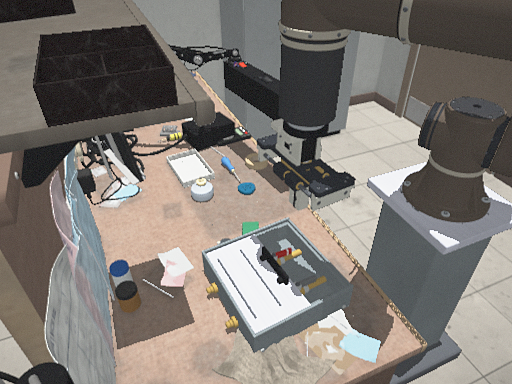

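The cover sits at the rear with its bar at about (380,355), and the bay is open. The projected marks fall on the red tip (311,232) and pivot (307,300), and the entry point at (264,236) is clear. I'll descend to the right of the red handle.

{"api": "drive_tool", "payload": {"moves": [[-0.3,-0.1,0.1,0,0,0],[-0.5,-0.13,0.3,0,0,0],[-0.5,-0.13,0.6,0,0,0],[-0.5,-0.13,0.7,0,0,0],[-0.5,-0.13,0.7,0,0,0]]}}

```text
clock: 8.05
tool_pos: [0.5303, 0.0182, 0.1023]
orientation: [179.9, -0.0, 96.4]
force: [-0.0, -0.6, 0.7]
opening: 0.0008
```

```bash
python3 - <<'E'
from h import *
print(hinv(sensors.get_obs()['tool_pos'])); to(hw(-22,-73,.036),96.5)
E
```

```text
[-24.2 -74.2]
[ 0.008  0.014  0.442  0.002 -0.    -0.002]
```

{"api": "drive_tool", "payload": {"moves": [[0.01,0.01,0.15,0,0,0],[0.01,0.01,0.3,0,0,0],[0.01,0.01,0.4,0,0,0],[0.01,0.01,0.44,0,0,0],[0.01,0.01,0.44,0,0,0]]}}

```text
clock: 8.55
tool_pos: [0.532, 0.0201, 0.0363]
orientation: [179.9, -0.0, 96.4]
force: [0.1, -0.3, 0.4]
opening: 0.0006
```

```bash
python3 - <<'E'
from h import *
print(hinv(sensors.get_obs()['tool_pos'])); to(hw(-22,-13,.036),96.5)
a=[snap(n,n+'5.png') and cv2.imread(f'pics/{n}5.png') for n in ['wrist','scene']]
cv2.imwrite('pics/c5.png',np.hstack([cv2.resize(a[0],(480,360)),cv2.resize(a[1][200:370,190:340],(318,360))]))
E
```

```text
[-22.3 -72.5]
[ 0.397  0.001  0.002  0.002 -0.    -0.001]
```

View pics/c5.png

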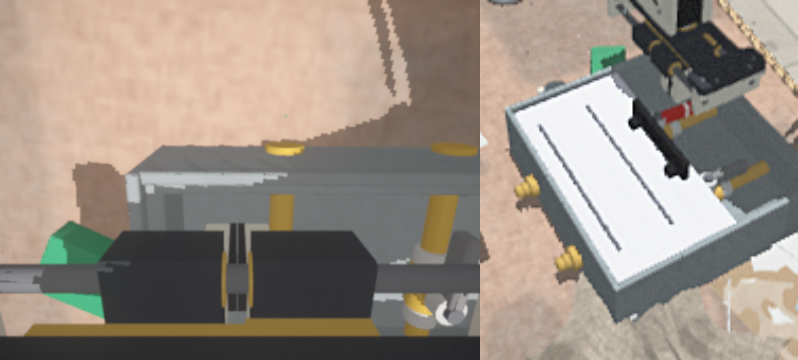

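The tip is in the bay, beside the red handle, with no contact. Next I'll push to the left.

{"api": "drive_tool", "payload": {"moves": [[0.05,0,0,0,0,0],[0.1,0,0,0,0,0],[0.15,0,0,0,0,0],[0.2,0,0,0,0,0],[0.2,0,0,0,0,0]]}}

```text
clock: 9.15
tool_pos: [0.5292, 0.0512, 0.0374]
orientation: [179.8, -0.0, 96.5]
force: [0.0, -0.5, -0.1]
opening: 0.0002
```

{"api": "drive_tool", "payload": {"moves": [[0.05,0,0,0,0,0],[0.1,0,0,0,0,0],[0.15,0,0,0,0,0],[0.2,0,0,0,0,0],[0.2,0,0,0,0,0]]}}

```text
clock: 9.65
tool_pos: [0.5261, 0.0823, 0.0376]
orientation: [179.7, -0.1, 96.6]
force: [0.3, -0.7, -0.0]
opening: 0.0004
```

```bash
python3 - <<'E'
from h import *
print(hinv(sensors.get_obs()['tool_pos'])); to(hw(-22,-13,.036),96.5);to(hw(3,-13,.036),96.5)
a=[snap(n,n+'6.png') and cv2.imread(f'pics/{n}6.png') for n in ['wrist','scene']]
cv2.imwrite('pics/c6.png',np.hstack([cv2.resize(a[0],(480,360)),cv2.resize(a[1][200:370,190:340],(318,360))]))
E
```

```text
[-21.1 -10.1]
[-0.019 -0.006  0.01   0.005 -0.001  0.001]
[-0.019  0.16   0.011  0.005 -0.001  0.001]
```

View pics/c6.png

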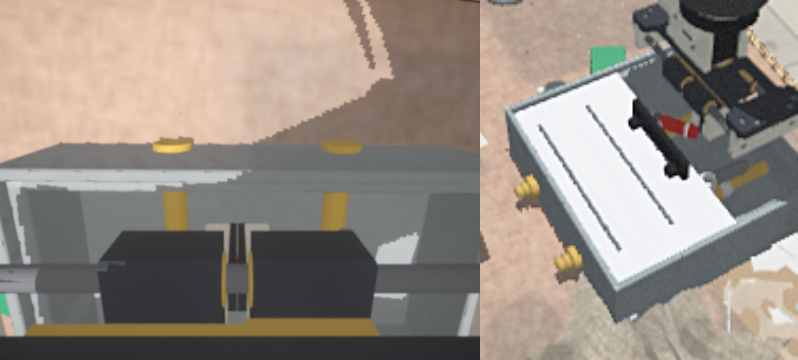

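The red handle has swung part of the way left, with its tip behind the finger. Next I'll push towards the rear until it reaches its stop.

{"api": "drive_tool", "payload": {"moves": [[0,0.04,0,0,0,0],[0,0.08,0,0,0,0],[0,0.12,0,0,0,0],[0,0.15,0,0,0,0]]}}

```text
clock: 10.15
tool_pos: [0.5477, 0.0876, 0.0371]
orientation: [179.8, -0.3, 96.5]
force: [-13.8, 28.2, 1.5]
opening: 0.0007
```

{"api": "drive_tool", "payload": {"moves": [[0,0.01,0,0,0,0],[0,0.025,0,0,0,0]]}}

```text
clock: 10.35
tool_pos: [0.5511, 0.0884, 0.0368]
orientation: [179.8, -0.3, 96.5]
force: [-8.7, 6.7, 2.2]
opening: 0.0006
```

```bash
python3 - <<'E'
from h import *
print(hinv(sensors.get_obs()['tool_pos'])); to(hw(5,-13,.036),96.5)
s=snap('scene','scene7.png');cv2.imwrite('pics/c7.png',cv2.resize(cv2.imread('pics/scene7.png')[230:320,240:360],(720,540)))
E
```

```text
[ 4.5 -6.9]
[-0.041  0.004  0.005  0.003 -0.006 -0.   ]
```

View pics/c7.png

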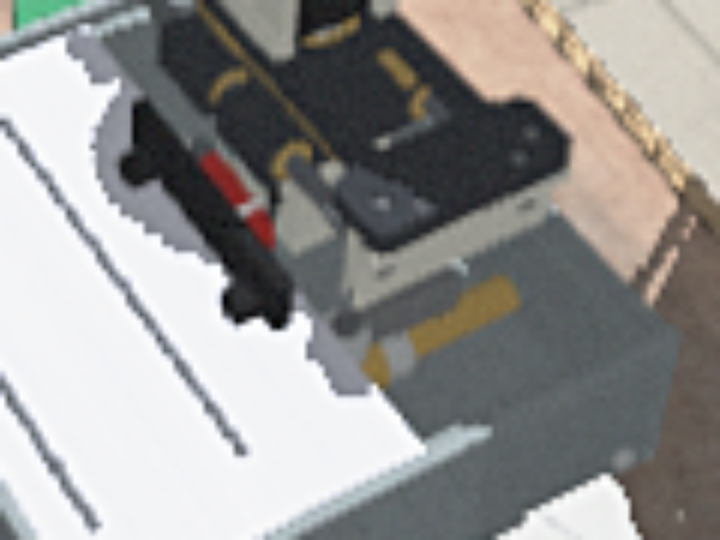

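{"api": "drive_tool", "payload": {"moves": [[0.03,0,0,0,0,0],[0.04,0.015,0,0,0,0],[0.04,0.02,0,0,0,0],[0.04,0.03,0,0,0,0]]}}

```text
clock: 10.8
tool_pos: [0.551, 0.0927, 0.036]
orientation: [-179.7, -0.2, 96.4]
force: [-17.5, 1.1, 10.9]
opening: 0.0002
```

```bash
python3 - <<'E'
from h import *
print(hinv(sensors.get_obs()['tool_pos']),sensors.get_obs()['force'],sensors.get_obs()['moment'])
E
```

```text
[ 4.8 -2.6] [-17.51272897   1.11185533  10.90647481] [ 0.43163101  6.13622748 -0.12080833]
```

{"api": "drive_tool", "payload": {"moves": [[0,-0.05,0,0,0,0],[0,-0.12,0,0,0,0],[0,-0.12,-0.3,0,0,0],[0,-0.12,-0.6,0,0,0],[0,-0.12,-0.9,0,0,0],[0,-0.12,-1,0,0,0],[0,-0.12,-1,0,0,0]]}}

```text
clock: 11.5
tool_pos: [0.5357, 0.0909, 0.1897]
orientation: [179.9, -0.3, 96.4]
force: [-0.1, 0.3, -0.6]
opening: 0.0003
```

```bash
python3 - <<'E'
from h import *
s=snap('wrist','wrist8.png'); sc=snap('scene','scene8.png')
cv2.imwrite('pics/w8.png',cv2.resize(cv2.imread('pics/wrist8.png')[60:260,90:410],(800,500),interpolation=cv2.INTER_CUBIC))
cv2.imwrite('pics/s8.png',cv2.resize(cv2.imread('pics/scene8.png')[205:355,195:365],(680,600),interpolation=cv2.INTER_CUBIC))
print(hinv(sensors.get_obs()['tool_pos']))
E
```

```text
[-12.6  -3. ]
```

View pics/w8.png

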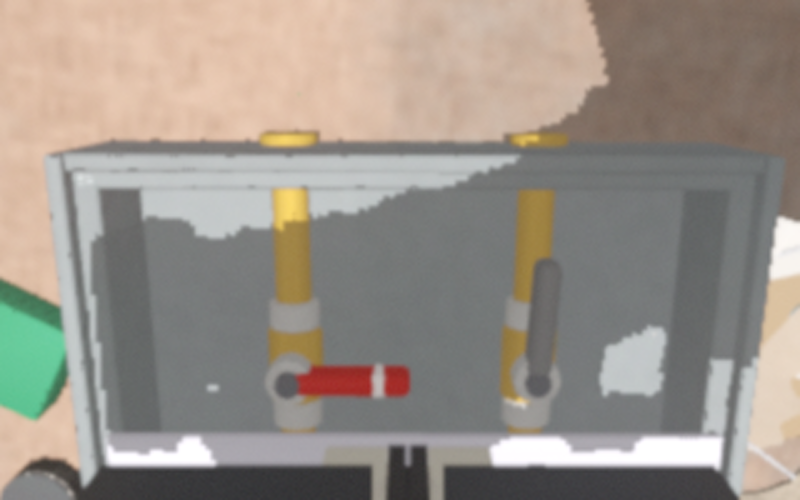

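View pics/s8.png

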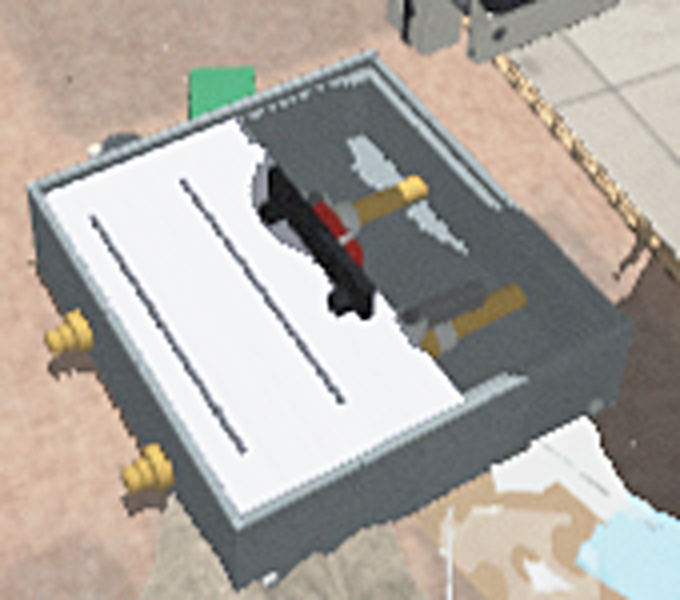

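```bash
python3 - <<'E'
from h import *
s=load('wrist8'); 
P=lambda u,v,z=.048: hinv(ray(s,90+u/2.5,60+v/2.5,z))
hsv=cv2.cvtColor(s['pixels'],cv2.COLOR_RGB2HSV)
m=(((hsv[...,0]<8)|(hsv[...,0]>172))&(hsv[...,1]>150)&(hsv[...,2]>60)).astype(np.uint8)
ys,xs=np.nonzero(m); q=np.array([hinv(ray(s,a,b,.048)) for a,b in zip(xs,ys)])
vx,vy,x0,y0=cv2.fitLine(q.astype(np.float32),cv2.DIST_L2,0,.01,.01).ravel(); vx,vy=(vx,vy) if vy>0 else (-vx,-vy)
print('red angle',np.degrees(np.arctan2(vy,-vx)),'centroid',x0,y0,'extent',q.min(0),q.max(0))
print('redpiv',P(287,385),'greypiv',P(539,384),'greytip',P(547,262))
print('pivot line yaw err',np.degrees(np.arctan2(*(P(539,384)-P(287,385)))))
print('cover front edge',P(105,433,.063),P(722,433,.063),'rim',P(50,156,.065),P(782,156,.065))
E
```

```text
red angle 89.32316 centroid 16.675262 -23.091053 extent [ 11.6 -42.2] [21.5 -2.5]
redpiv [ 18.4 -46.2] greypiv [18.4 47.1] greytip [-27.6  48. ]
pivot line yaw err 0.0
cover front edge [  30.8 -109.8] [ 32.  111.1] rim [ -66.4 -116.5] [-65.7 119.5]
```

The red handle reads 89.3° by fitted line, and the grey handle and cover are where they should be. The side force during the push may mean the tip caught in the gap between the fingers. To be sure the handle is on its stop, I'll push once more with a solid finger face.

```bash
python3 - <<'E'
from h import *
to(hw(-12,8,.06),96.5);to(hw(-12,8,.037),96.5)
E
```

```text
[ 0.07   0.007  0.841 -0.004 -0.004 -0.002]
[ 0.069  0.007  0.995 -0.004 -0.004 -0.002]
```

{"api": "drive_tool", "payload": {"moves": [[0.07,0,0.2,0,0,0],[0.07,0,0.45,0,0,0],[0.07,0,0.7,0,0,0],[0.07,0,0.9,0,0,0],[0.07,0,0.99,0,0,0],[0.07,0,0.99,0,0,0]]}}

```text
clock: 12.2
tool_pos: [0.5294, 0.0999, 0.0341]
orientation: [-179.4, -0.1, 96.3]
force: [1.1, -0.1, 0.4]
opening: -0.0001
```

```bash
python3 - <<'E'
from h import *
print(hinv(sensors.get_obs()['tool_pos']));to(hw(4,8,.037),96.5)
E
```

```text
[-15.8   7.1]
[ 0.007  0.132 -0.021 -0.01  -0.002 -0.003]
```

{"api": "drive_tool", "payload": {"moves": [[0,0.03,-0.02,-0.01,0,0],[0,0.07,-0.02,-0.01,0,0],[0,0.1,-0.02,-0.01,0,0],[0,0.12,-0.02,-0.01,0,0],[0,0.13,-0.02,-0.01,0,0]]}}

```text
clock: 12.7
tool_pos: [0.5494, 0.1023, 0.0374]
orientation: [179.9, -0.1, 96.3]
force: [-2.6, 1.0, 2.1]
opening: 0.0003
```

{"api": "drive_tool", "payload": {"moves": [[0,0.01,0,0,0,0],[0,0.02,0,0,0,0]]}}

```text
clock: 12.9
tool_pos: [0.55, 0.1022, 0.0371]
orientation: [-179.8, -0.1, 96.2]
force: [-12.0, 3.3, 7.1]
opening: 0.0005
```

```bash
python3 - <<'E'
from h import *
print(hinv(sensors.get_obs()['tool_pos']))
E
```

```text
[4.9 7. ]
```

There's a hard stop at x = 4.9, the same place as before, with 12 N. I'll back off, lift and check.

{"api": "drive_tool", "payload": {"moves": [[0,-0.05,0,0,0,0],[0,-0.12,0,0,0,0],[0,-0.12,-0.3,0,0,0],[0,-0.12,-0.6,0,0,0],[0,-0.12,-0.9,0,0,0],[0,-0.12,-1,0,0,0],[0,-0.12,-1,0,0,0],[0,-0.12,-1,0,0,0]]}}

```text
clock: 13.7
tool_pos: [0.532, 0.0999, 0.187]
orientation: [-179.9, -0.2, 96.2]
force: [-0.6, 0.2, -0.9]
opening: 0.0006
```

{"api": "drive_tool", "payload": {"moves": [[0,0,-0.3,0,0,0],[0,0,-0.5,0,0,0],[0,0,-0.5,0,0,0],[0,0,-0.5,0,0,0]]}}

```text
clock: 14.1
tool_pos: [0.5317, 0.0997, 0.261]
orientation: [-179.8, -0.2, 96.2]
force: [0.4, -0.1, -0.4]
opening: 0.0005
```

```bash
python3 - <<'E'
from h import *
s=snap('wrist','wrist9.png'); sc=snap('scene','scene9.png'); snap('top','top9.png')
a=cv2.resize(cv2.imread('pics/wrist9.png')[100:260,100:400],(800,427),interpolation=cv2.INTER_CUBIC)
cv2.imwrite('pics/w9.png',a)
hsv=cv2.cvtColor(s['pixels'],cv2.COLOR_RGB2HSV)
m=(((hsv[...,0]<8)|(hsv[...,0]>172))&(hsv[...,1]>150)&(hsv[...,2]>60)).astype(np.uint8)
ys,xs=np.nonzero(m); q=np.array([hinv(ray(s,u,v,.048)) for u,v in zip(xs,ys)])
vx,vy,x0,y0=cv2.fitLine(q.astype(np.float32),cv2.DIST_L2,0,.01,.01).ravel(); vx,vy=(vx,vy) if vy>0 else (-vx,-vy)
print('red angle',np.degrees(np.arctan2(vy,-vx)),x0,y0); print(sensors.get_obs()['force'])
E
```

```text
red angle 89.142204 16.997797 -23.369604
[0.39200399 0.87874244 0.1680209 ]
```

View pics/w9.png

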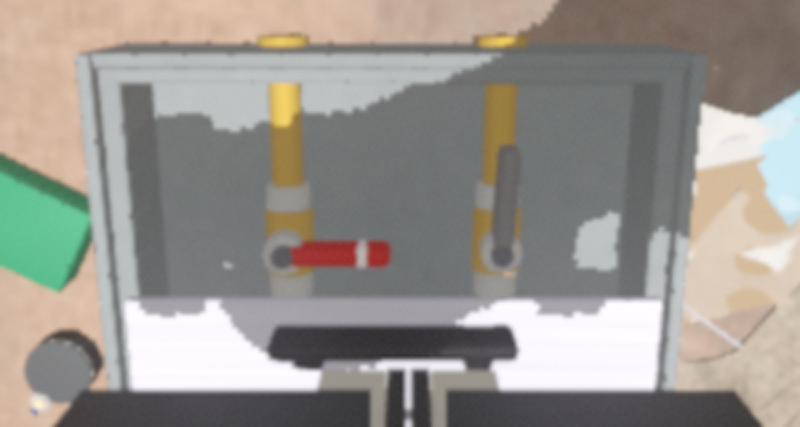

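View pics/top9.png

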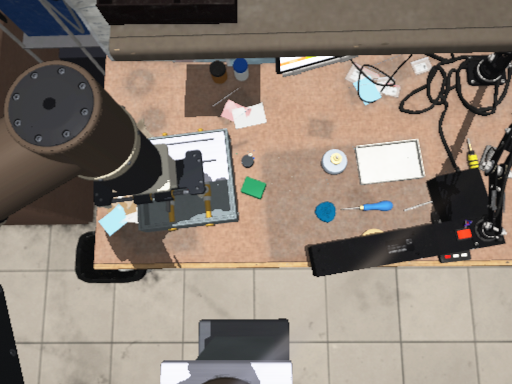

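The wrist view shows the red handle across its pipe from (283,256) to (390,253) and the grey handle as it was. The cover is back, with its front edge at row 297. In the top view, the things round the box and the lamp are where they started. I'll hand in the job.

```bash
python3 -c "
from h import *
print(ticket.close_job())"
```

```text
the job is handed in; nothing more can be done
None
```

I slid the cover back by its bar with closed fingertips until it met the rear rim. I then swung the red handle clockwise to its stop, lifted clear and handed the job in about 14 s into the 48 s allowed.

**Last checks:**
- **Cover:** it stayed fully back, with its origin at about housing x +93 to +94 mm, and the valve bay is open.
- **Red handle:** it read 89.1–89.3° from the image. Two separate pushes met a hard stop at the same place, at about 17 N and 12 N.
- **Grey handle:** I didn't touch it. It read about 1–2° before and after, which is within measurement noise.
- **Lamp and things round the box:** they look unmoved in the top view.

**What disagreed:**
- **Box position:** my first estimate was about 3.6 mm off sideways. I corrected it from the two valve axes before the handle push.
- **Side force:** about 28 N showed briefly at the fingertips during the first handle push, probably from the handle tip catching in the gap between the fingers. I shifted the tool to relieve it and repeated the push with a solid finger face.

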